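# Bring the divider rack to the front, lock the turntable, seat the raised divider

### The arm

A 7-joint arm with a two-finger parallel gripper is mounted at the origin on the work surface. World frame = base frame: x ahead of the robot, y to its left, z up, the work surface at z = 0. Lengths are in m, angles in rad, forces in N, time in s.
With the tool pointing down it reaches from about 0.425 to 0.95 m from the base axis. Payload 4.7 kg.
Tool frame: the origin (TCP) lies between the finger pads; the fingertips stand robot.tcp_to_tips ahead of it and the grasp point (between the pads) lies 2 mm behind it (robot.tcp_to_tips is the distance from the TCP to the fingertips, in m); z points along the fingers, y is the line along which they close (so a half turn about z gives the same grasp; the last joint's range is limited). The gripper opens to 85 mm and grips with 20 to 120 N. Pads are 22 mm wide; open, the fingers measure 114 mm over their backs; the gripper's body (76 mm by 85 mm) begins 54 mm behind the grasp point. The pads swing forward as they close: fully open they stand 13 mm farther back than shut.
Start: joints at [-1.2, 0.469, -0.049, 1.532, 0.024, 1.141, -0.082], TCP at [0.263, 0.622, 0.248] pointing down, gripper open.
Joint ranges: [-2.59, 2.59], [-0.33, 1.99], [-1.39, 1.29], [0.1, 2.45], [-1.04, 4.18], [0.21, 1.99], [-2.66, 2.66]. Speed limits (rad/s): [2.57, 2.57, 3.14, 3.14, 3.14, 3.14, 3.14].

### API

Orientations are given as a rotation vector (axis times angle).
In Python, from plant import robot gives the robot as it stands.
- The arm moves only by the shell command python3 -m handwheel 'ROWS' [OPENING]. ROWS is JSON, a list of rows, each a list of 6 numbers: the shift along the tool's x, y, z in cm, then the turn, a rotation vector about the tool's x, y, z in rad. A call has 1 to 5 rows; each row shifts and turns the commanded pose from where the row before left it, along the tool's axes as they then stand; what a row does not reach is not made up. A row lasts 1/8 s, in which the tool goes at most 62.5 mm and 10.7 degrees, less where a joint would pass 70% of its speed; a pose out of reach is approached as far as the arm can. A call is refused whole if a number of a shift passes 6.25 or a number of a turn 0.188, either way. A call with a gripper value outside its range is refused whole. OPENING is the closure, from 0 (fully open) to 1 (shut), set as the call begins (- or left out, the last holds). The fingers move at their own pace and stop on an object; the grip force is fixed at half the most. Time passes only in rows, so rows that do not move let the fingers close. It gives the time, the measured TCP pose, the force, the opening and the grip force at its end, in the units of the state.
- robot.sense(): the state, without advancing time (a new reading comes with each control period).
- robot.camera(name): name is "side" or "top" or "wrist"; returns the picture (400x640x3 uint8, red, green, blue); there is no depth.
- robot.camera_params(name): a dict with "fx", "fy", "cx", "cy" (pixels), "k1" (the pictures are not rectified: a ray, as slopes to the right and down, at radius r is drawn at 1 + k1 r^2 times it, then the intrinsics apply), "world_from_camera" (4x4, takes a point from camera to world coordinates); the wrist camera has in their place "T_tool_cam" (4x4, takes a point from camera to tool coordinates, whose origin is the TCP and whose axes are the flange's). Camera axes: x right, y down, z forward; pixel columns grow to the right and rows downward; lengths in m; the calibration is good to about 2 mm. A picture is of the moment at which its call begins: read the wrist's pose just before it. camera_params takes no time and is no camera call.
- robot.hand_in(): hands the job in; it is judged then, once.
The state is a dict: "t": time; "joint_positions": joint angles; "qvel": joint speeds; "tau": joint torques, N m; "position": TCP position; "ee_rot": TCP orientation; "ft_force": force on the tool from outside, world axes, zero at the start; "torque": the same for the moment, N m; "gripper_width": opening from 0.0 (shut) to 1.0 (fully open); "grip_force": force on a finger pad.
Only numpy, scipy, OpenCV 4.12 (cv2) and the standard library are available. Lean on these libraries where they do the work, as an engineer would, in place of code of your own. Each camera call takes 0.05 s, during which the arm holds its last target. There are 200 camera calls.

### The job

Push the tab on the turntable's rim to turn the table slowly until the white divider rack faces the front and the table meets its stop (the tab must not be driven along its guide before that), then keep pushing the same tab until it has slid fully home, and lean on it there with about 16 N for half a second so that the lock sets. Only then press the one raised acrylic divider down until it is fully home in its slot, and lean on it there too with about 16 N for half a second so that it seats; never push with more than 22 N. Keep what rides on the turntable standing on it, leave the other things on the shelf alone, and let go of everything at the end.

Things in the scene. Friction and masses are not known exactly. Their poses are not given: they have to be found in the camera images.
- stand: fixed foot of the turntable and all it carries: dark steel disc 210 mm across, 20 mm high, with a small block sticking out at the front. Origin: centre of its underside, on the vertical turning axis. Its -x axis points to the front (roughly at the robot, yaw within 0.2 rad). The aluminium deck on it is 260 mm across, its top 36 mm above the origin
- turntable (a joint): turning angle of the deck, rad, counter-clockwise from above positive. 0: rack faces the front and deck at its firm stop; starts at -1.15 to -0.65. The bearing is damped and stays where left: turning takes about 2.6 N at the tab plus 0.75 N for each 10 mm/s of tab speed, so pushing the tab at 60 mm/s or more makes it slide in its guide too early
- tab_face (a point): middle of the tab's face to push. The tab: grey upright plate on the rim, 24 mm wide radially, 10 mm thick, 39 to 83 mm above the stand's origin, 114 mm from the axis. Site at mid-width, 63 mm up. Axes: x radially outwards, y the push direction (tangent, counter-clockwise), z up; the face looks to -y, 5 mm from the tab's middle. Deck at stop, tab unslid: tab at azimuth 290 deg in the stand's frame
- lock_tab (a joint): how far the tab has slid along its straight guide on the deck (its y axis), m: 0 at the start, 0.010 fully home against the firm end of its guide (yields about 0.1 mm per N): locked. It slides under a push of 8 N and stays where left. The lock shows only as the tab's position: the deck is then still held just by bearing friction
- divider_top (a point): middle of the top of the one raised divider. Four clear acrylic plates stand 24 mm apart in a white slotted rack (52 x 100 mm) on the deck; each 4 mm thick, 40 mm wide radially, with a top flange 44 mm (radial) x 10 mm. Three are home, tops 106 mm above the stand's origin. Deck at stop: this one at x -78, y +12 mm in the stand's frame. Axes as the deck's: x towards the turning axis, z up
- divider (a joint): how far the divider stands above home, m: 0 fully home (flush with the other three), 0.010 to 0.018 at the start. It slides down under a push of 6 N until it meets the firm bottom of its slot (which yields about 0.1 mm per N), and stays where it is left
- tin: capped aluminium tin, 56 mm across, 48 mm high, loose on the deck; origin at the centre of its underside
- cutter: steel ring cutter (open ring), 44 mm across, 30 mm high, loose on the deck near its middle; origin at the centre of its underside
- jug: glass measuring jug with a handle, 96 mm across, 120 mm high, on the shelf; origin at the centre of its underside
- tray: square black silicone tray, 170 x 170 x 35 mm, on the shelf; origin at the centre of its underside
- jar: glass jar with a wooden cap, 76 mm across, 110 mm high, on the shelf beyond the turntable; origin at the centre of its underside
- spatula: spatula with a dark wooden handle, 240 mm long, lying on the shelf on the right; origin at its middle
- bowl: white ceramic bowl, 120 mm across, 55 mm high, on the shelf; origin at the centre of its underside
Not all that is in view belongs to the job. What is meant by the tin is not blue or purple, and is the larger of those in its own colour.

How it is judged:
On the way, in this order (a step that is already met when the one before it is completed fails the run):
1. the deck is turned to its stop, rack to the front, the tab not yet slid home (value of joint turntable above -0.035 rad and value of joint lock_tab below 0.007 m).
2. the tab is pushed fully home with the deck at its stop, and leant on with 12 to 22 N (value of joint turntable above -0.035 rad and value of joint lock_tab above 0.0085 m and contact force between the fingers and stand above 12 N), for 0.3 s.
3. the raised divider is pressed home and leant on with 12 to 22 N (all of step 2 and value of joint divider below 0.0015 m), for 0.3 s.
At the end, for the whole second after the job is handed in: The deck is at its stop (within 0.035 rad) and at rest, the lock tab within 1.5 mm of its fully-home position, the raised divider within 1.5 mm of home, and the tin and the cutter still stand on the deck (value of joint turntable above -0.035 rad and value of joint lock_tab above 0.0085 m and value of joint divider between -0.006 and 0.0015 m and angle between each of tin, cutter's own z axis and vertical below 0.2 rad and horizontal distance between each of tin, cutter and stand below 0.13 m and height (world z) of each of tin, cutter above 0.03 m and velocity of joint turntable between -0.02 and 0.02 rad/s); the robot touches nothing.
It fails at once if the turntable, tab, rack or divider is pushed with more than 22 N (contact force between any of the fingers, the arm and stand above 22 N).
It fails at once if the tab is driven more than 4 mm along its guide before the deck is at its stop (value of joint lock_tab above 0.004 m and value of joint turntable below -0.05 rad).
It fails at once if the divider is pressed below 7 mm of height before the table is locked (value of joint divider below 0.007 m and not (value of joint lock_tab above 0.0085 m)).
It fails at once if something riding on the turntable tips over (angle between any of tin, cutter's own z axis and vertical above 0.5 rad).
It fails at once if another thing on the shelf is shifted by more than 20 mm (distance of any of jug, tray, jar, spatula, bowl from where it was at the start of the episode above 0.02 m).
It also fails if it takes over 72 s, if anything falls off the work surface, if the arm or the gripper's body presses on something with over 40 N, if the wrist force passes 120 N, or if a joint passes its speed limit or range.

## Working session

There is one attempt and no reset: what is moved stays moved. The work goes in short steps, Python scripts to look and compute and a shell command to move; the robot and the scene stay as the last step left them, time stands still between calls to the robot, and variables do not carry over. Pictures are saved under pics/ and viewed, at most 10 in all, crops included, and the job is handed in when it is done.

```bash
ls; mkdir -p pics; python3 - <<'E'
from plant import robot
import cv2,numpy as np
s=robot.sense();print(s['t'],s['position'],s['ee_rot'],s['ft_force'],robot.tcp_to_tips)
for n in('top','side'):
    cv2.imwrite(f'pics/{n}0.png',robot.camera(n)[:,:,::-1]);p=robot.camera_params(n);print(n,{k:np.round(v,4).tolist() for k,v in p.items()})
p=robot.camera_params('wrist');print({k:np.round(v,4).tolist() for k,v in p.items()})
E
```

```text
pics
0.0 [0.26253159 0.62125277 0.24725681] [-6.23740539e-01 -3.07875826e+00  3.04578253e-03] [0.86947187 0.35904296 0.58854291] 0.017
top {'fx': 371.2148, 'fy': 371.2148, 'cx': 321.8613, 'cy': 197.8192, 'k1': 0.0087, 'world_from_camera': [[0.0034, -0.9951, 0.0992, 0.5127], [-0.9999, -0.0025, 0.0099, -0.0277], [-0.0096, -0.0993, -0.995, 1.1634], [0.0, 0.0, 0.0, 1.0]]}
side {'fx': 368.6347, 'fy': 368.6347, 'cx': 320.4006, 'cy': 199.8867, 'k1': -0.0242, 'world_from_camera': [[0.8437, -0.4062, 0.3511, 0.2747], [-0.5366, -0.6147, 0.5782, -0.6222], [-0.0191, -0.6761, -0.7365, 0.8422], [0.0, 0.0, 0.0, 1.0]]}
{'fx': 316.9978, 'fy': 316.9978, 'cx': 318.3058, 'cy': 206.8084, 'k1': -0.0118, 'T_tool_cam': [[-0.0002, -0.9456, -0.3255, 0.0836], [1.0, 0.0002, -0.0011, -0.0014], [0.0011, -0.3255, 0.9455, -0.1261], [0.0, 0.0, 0.0, 1.0]]}
```

View pics/top0.png

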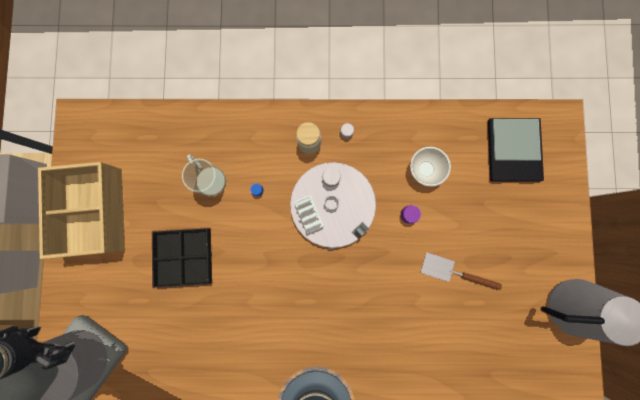

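View pics/side0.png

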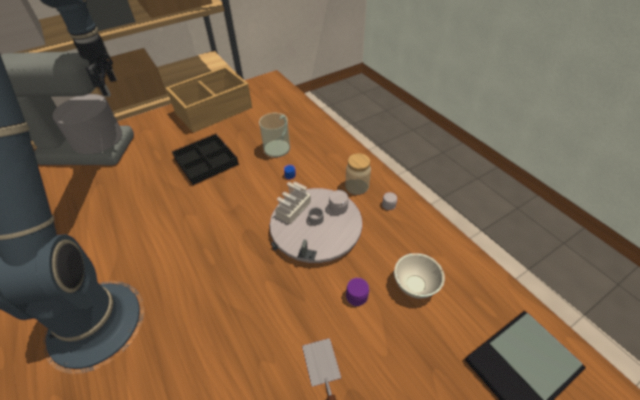

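Candidates: deck at (333,205), tab at (361,230), rack at (309,216), ring cutter at (331,204) and tin on the deck at (332,176). The small white tin at (347,131), the blue tin at (257,190) and the purple one at (411,214) are decoys. So the turntable group is at (333,205). I'll measure it and get a closer crop.

```bash
cat > h.py <<'E'
from plant import robot
import cv2,numpy as np
from scipy.spatial.transform import Rotation as Rn
def cam(n):
    s=robot.sense(); im=robot.camera(n); p=robot.camera_params(n)
    if n=='wrist':
        T=np.eye(4);T[:3,:3]=Rn.from_rotvec(s['ee_rot']).as_matrix();T[:3,3]=s['position'];T=T@p['T_tool_cam']
    else: T=p['world_from_camera']
    return im,p,np.array(T)
def ray(p,T,uv,z):
    uv=np.atleast_2d(uv).astype(float);K=np.array([[p['fx'],0,p['cx']],[0,p['fy'],p['cy']],[0,0,1]])
    n=cv2.undistortPoints(uv.reshape(-1,1,2),K,np.array([p['k1'],0,0,0,0.])).reshape(-1,2)
    d=np.c_[n,np.ones(len(n))]@T[:3,:3].T;o=T[:3,3]
    return o+d*((z-o[2])/d[:,2])[:,None]
def proj(p,T,X):
    X=np.atleast_2d(X);c=(X-T[:3,3])@T[:3,:3];n=c[:,:2]/c[:,2:];r2=(n**2).sum(1,keepdims=True)
    return n*(1+p['k1']*r2)*[p['fx'],p['fy']]+[p['cx'],p['cy']]
def tool():
    s=robot.sense();R=Rn.from_rotvec(s['ee_rot']).as_matrix();return s,R
def goto(X,yaw):
    """print tool-frame cm shift and turn; yaw = world heading of tool -x"""
    s,R=tool();c,sn=np.cos(yaw),np.sin(yaw)
    G=np.array([[-c,sn*1,0],[-sn,-c,0],[0,0,-1.]]);G[:,0]=[-c,-sn,0];G[:,2]=[0,0,-1];G[:,1]=np.cross(G[:,2],G[:,0])
    print('t',round(s['t'],2),'pos',s['position'].round(4),'F',s['ft_force'].round(1),'heading',np.arctan2(-R[1,0],-R[0,0]).round(3))
    print('shift cm (tool now)',((X-s['position'])@R*100).round(2),'turn',Rn.from_matrix(R.T@G).as_rotvec().round(3),
     'shift in goal axes',((X-s['position'])@G*100).round(2))
E
python3 - <<'E'
from h import *
im,p,T=cam('top');hsv=cv2.cvtColor(im,cv2.COLOR_RGB2HSV)
m=((hsv[...,1]<50)&(hsv[...,2]>120)).astype(np.uint8);m[:,:285]=0;m[:,385:]=0;m[:150]=0;m[255:]=0
cs,_=cv2.findContours(m,0,1);c=max(cs,key=cv2.contourArea);h=cv2.convexHull(c)
W=ray(p,T,h.reshape(-1,2)+0.0,0.036)
(cx,cy),r=cv2.minEnclosingCircle(W[:,:2].astype(np.float32));e=cv2.fitEllipse(W[:,:2].astype(np.float32))
print(cx,cy,r,e)
print('tab',ray(p,T,(361,230),0.083),'rack',ray(p,T,(309,216),.1),'tin',ray(p,T,(332,176),.084),'cut',ray(p,T,(331,204),.066))
cv2.imwrite('pics/c1.png',cv2.resize(im[150:260,280:390,::-1],None,fx=5,fy=5,interpolation=2))
C=np.array([cx,cy]);t=ray(p,T,(361,230),0.083)[0,:2]-C
print('tab r,az',np.hypot(*t),np.degrees(np.arctan2(t[1],t[0])))
goto(np.array([cx-.10,cy-.04,.30]),0.)
E
```

```text
0.6054335236549377 -0.04886579141020775 0.12992806732654572 ((0.6057475805282593, -0.048875097185373306), (0.25787317752838135, 0.2587934136390686), 56.6667366027832)
tab [[ 0.5270062  -0.13068813  0.083     ]] rack [[0.56625469 0.01951719 0.1       ]] tin [[ 0.68481322 -0.04658071  0.084     ]] cut [[ 0.6037454  -0.04399108  0.066     ]]
tab r,az 0.11333904787320204 -133.78632446106707
t 0.15 pos [0.2625 0.6214 0.2475] F [-0.5  0.  -1.2] heading -0.4
shift cm (tool now) [-50.02 -55.98  -5.17] turn [-0.001 -0.    -0.4  ] shift in goal axes [-24.29 -71.03  -5.25]
```

View pics/c1.png

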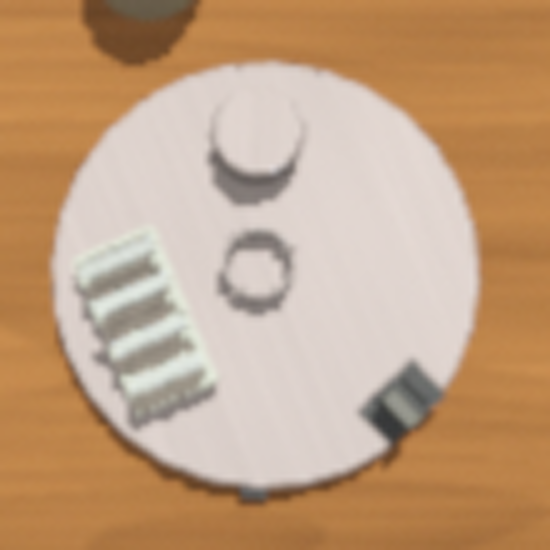

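```bash
python3 - <<'E'
from h import *
C=np.array([.6055,-.0489]);p=robot.camera_params('top');T=np.array(p['world_from_camera'])
b=ray(p,T,(280+253/5,150+493/5),0.015)[0,:2]-C;print('block az',np.degrees(np.arctan2(b[1],b[0])),np.hypot(*b))
goto(np.array([.483,-.09,.25]),-.76)
E
```

```text
block az 177.7688700638525 0.13482116946327055
t 0.15 pos [0.2625 0.6214 0.2475] F [-0.5  0.  -1.2] heading -0.4
shift cm (tool now) [-48.   -56.95  -0.16] turn [-0.001  0.     0.36 ] shift in goal axes [-64.99 -36.38  -0.25]
```

```bash
A='[-3.7,-4.38,0,0,0,0]'; python3 -m handwheel '[[-3.7,-4.38,0,0,0,0],[-3.7,-4.38,0,0,0,0],[-3.7,-4.38,0,0,0,0],[-3.7,-4.38,0,0,0,0],[-3.7,-4.38,0,0,0,0]]' 1
python3 -m handwheel '[[-3.7,-4.38,0,0,0,0],[-3.7,-4.38,0,0,0,0],[-3.7,-4.38,0,0,0,0],[-3.7,-4.38,0,0,0,0],[-3.7,-4.38,0,0,0,0]]'
python3 -m handwheel '[[-3.7,-4.38,0,0,0,0],[-3.7,-4.38,0,0,0,0],[0,0,0,0,0,0.18],[0,0,0,0,0,0.18],[0,0,0,0,0,0]]'
python3 - <<'E'
from h import *
goto(np.array([.483,-.09,.20]),-.76)
im,p,T=cam('wrist');cv2.imwrite('pics/w1.png',im[:,:,::-1])
E
```

```text
t: 0.78
position: [0.3482, 0.3461, 0.2482]
ee_rot: [0.624, 3.079, 0.0]
ft_force: [0.4, 0.3, 0.5]
gripper_width: -0.006
grip_force: 0.0
t: 1.4
position: [0.4332, 0.0725, 0.2484]
ee_rot: [0.624, 3.079, 0.001]
ft_force: [0.5, 1.1, -0.5]
gripper_width: -0.001
grip_force: 0.0
t: 2.02
position: [0.4669, -0.0352, 0.2481]
ee_rot: [-1.162, -2.918, 0.0]
ft_force: [-0.2, 0.5, -0.0]
gripper_width: -0.002
grip_force: 0.0
t 2.02 pos [ 0.4669 -0.0352  0.2481] F [-0.2  0.5 -0. ] heading -0.758
shift cm (tool now) [-4.94 -2.87  4.81] turn [-0.    -0.     0.002] shift in goal axes [-4.94 -2.86  4.81]
```

View pics/w1.png

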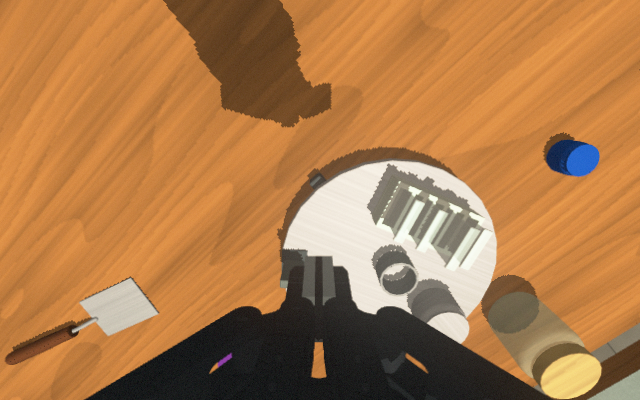

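```bash
python3 -m handwheel '[[-2,-2.87,2,0,0,0],[-2,0,4,0,0,0],[0,0,5,0,0,0],[0,0,1.8,0,0,0],[0,0,0,0,0,0]]'
python3 - <<'E'
from h import *
im,p,T=cam('wrist')
tab=np.array([.527,-.131]);u=np.array([.722,-.692]);r=np.array([-.692,-.722])
for n,a in(('tabtopcorners',.083),):
    print(proj(p,T,[[*(tab+u*sy*.005+r*sx*.012),a] for sx in(-1,1) for sy in(-1,1)]).round(0).tolist())
cv2.imwrite('pics/w2.png',im[:,:,::-1])
goto(np.array([.494,-.099,.065]),-.764)
E
```

```text
t: 2.7
position: [0.4753, -0.0833, 0.119]
ee_rot: [-1.16, -2.916, 0.002]
ft_force: [1.3, -0.5, 1.0]
gripper_width: -0.001
grip_force: 0.0
[[341.0, 345.0], [340.0, 357.0], [303.0, 344.0], [303.0, 357.0]]
t 2.75 pos [ 0.4763 -0.0834  0.1202] F [ 0.2 -1.6  0.5] heading -0.758
shift cm (tool now) [-2.36  0.09  5.51] turn [-0.001 -0.001  0.006] shift in goal axes [-2.36  0.1   5.52]
```

View pics/w2.png

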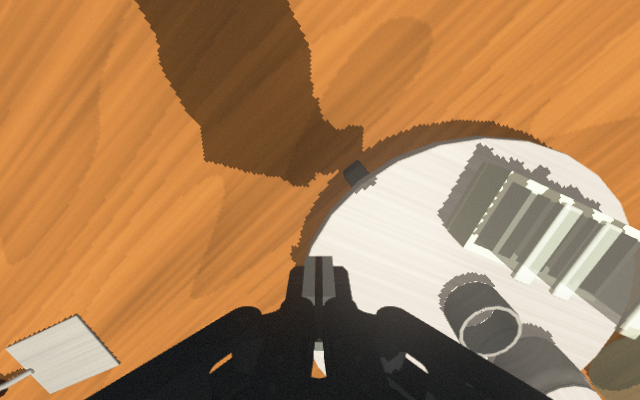

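```bash
python3 -m handwheel '[[0,0,3,0,0,0],[0,0.1,2.5,0,0,0],[-1,0,0,0,0,-0.01],[-1,0,0,0,0,0],[0,0,0,0,0,0]]'
python3 -m handwheel '[[-0.4,0,0,0,0,0],[-0.4,0,0,0,0,0],[-0.4,0,0,0,0,0],[0,0,0,0,0,0]]'
python3 - <<'E'
from h import *
goto(np.array([.5155,-.12,.065]),-.764)
im,p,T=cam('side')
cv2.imwrite('pics/s2.png',cv2.resize(im[150:300,230:430,::-1],None,fx=4,fy=4,interpolation=2))
E
```

```text
t: 3.38
position: [0.4936, -0.0977, 0.0668]
ee_rot: [1.151, 2.919, 0.001]
ft_force: [-0.5, 0.6, -0.4]
gripper_width: -0.006
grip_force: 0.0
t: 3.88
position: [0.5006, -0.1049, 0.0653]
ee_rot: [1.151, 2.923, -0.0]
ft_force: [-0.3, -0.3, 0.3]
gripper_width: 0.003
grip_force: 0.0
t 3.88 pos [ 0.5006 -0.1049  0.0653] F [-0.3 -0.3  0.3] heading -0.75
shift cm (tool now) [-2.12 -0.09  0.03] turn [0.    0.    0.014] shift in goal axes [-2.12 -0.06  0.03]
```

View pics/s2.png

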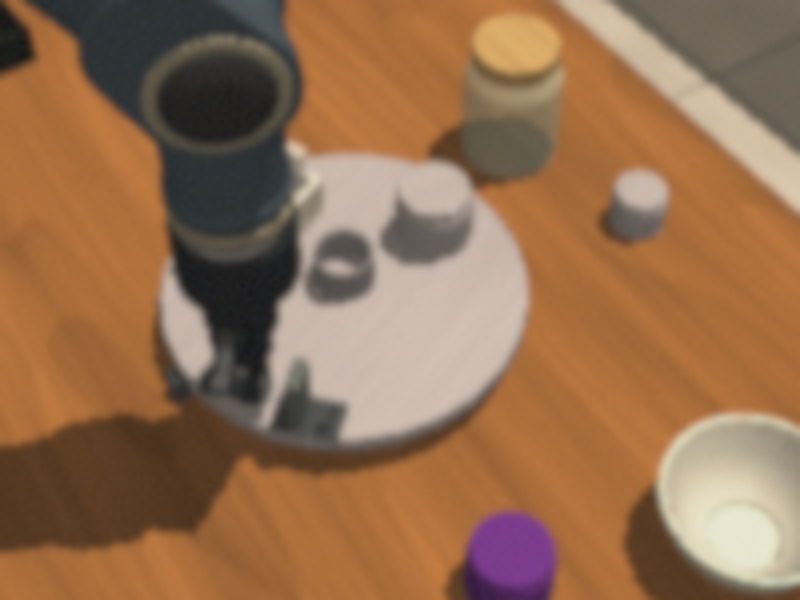

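Side crop shows the fingers (240,380) lined up behind the tab (298,385), with a gap of about 2 cm. Advancing.

```bash
python3 -m handwheel '[[-0.5,0.02,0,0,0,0],[-0.5,0.02,0,0,0,0],[-0.4,0,0,0,0,0],[-0.3,0,0,0,0,0]]'
python3 -m handwheel '[[-0.25,0,0,0,0,0],[-0.25,0,0,0,0,0]]'
python3 -m handwheel '[[-0.25,0,0,0,0,0],[-0.25,0,0,0,0,0]]'
```

```text
t: 4.42
position: [0.5123, -0.1154, 0.0651]
ee_rot: [-1.149, -2.921, -0.001]
ft_force: [-4.2, 2.4, 3.5]
gripper_width: 0.002
grip_force: 2.0
t: 4.68
position: [0.5159, -0.1192, 0.0651]
ee_rot: [-1.149, -2.921, 0.0]
ft_force: [-3.8, 1.2, 2.5]
gripper_width: 0.002
grip_force: 2.2
t: 4.92
position: [0.5197, -0.1228, 0.065]
ee_rot: [-1.15, -2.922, 0.0]
ft_force: [-4.3, 2.0, 2.5]
gripper_width: -0.003
grip_force: 2.4
```

```bash
python3 -m handwheel '[[-0.35,0,0,0,0,-0.045],[-0.35,0,0,0,0,-0.045],[-0.35,0,0,0,0,-0.031],[-0.35,0,0,0,0,-0.031],[-0.35,0,0,0,0,-0.031]]'
python3 -m handwheel '[[-0.35,0,0,0,0,-0.031],[-0.35,0,0,0,0,-0.031],[-0.35,0,0,0,0,-0.031],[-0.35,0,0,0,0,-0.031],[-0.35,0,0,0,0,-0.031]]'
cat >> h.py <<'E'
def chk():
    s,R=tool();C=np.array([.6055,-.0489]);f=-R[:2,0];t=s['position'][:2]+.016*f-C;az=np.arctan2(t[1],t[0])
    print('t',round(s['t'],2),'pos',s['position'].round(4),'F',s['ft_force'].round(1),'Fpush',(-s['ft_force'][:2]@f).round(1),'r',np.hypot(*t).round(4),'az',np.degrees(az).round(1),'heading',np.degrees(np.arctan2(f[1],f[0])).round(1),'tangent',np.degrees(az+np.pi/2).round(1))
E
python3 -c 'from h import *;chk()'
```

```text
t: 5.55
position: [0.5323, -0.1347, 0.0647]
ee_rot: [-0.878, -3.013, 0.002]
ft_force: [-6.8, -1.0, 1.8]
gripper_width: 0.002
grip_force: 2.7
t: 6.18
position: [0.5471, -0.144, 0.0644]
ee_rot: [-0.643, -3.071, 0.004]
ft_force: [-6.4, -1.5, 0.2]
gripper_width: -0.002
grip_force: 2.7
t 6.17 pos [ 0.5471 -0.144   0.0644] F [-6.4 -1.5  0.2] Fpush 5.3 r 0.1105 az -113.3 heading -23.6 tangent -23.3
```

```bash
python3 -m handwheel '[[-0.33,-0.04,0,0,0,-0.029],[-0.33,-0.04,0,0,0,-0.029],[-0.33,-0.04,0,0,0,-0.029],[-0.33,-0.04,0,0,0,-0.029],[-0.33,-0.04,0,0,0,-0.029]]'
python3 -m handwheel '[[-0.33,-0.04,0,0,0,-0.029],[-0.33,-0.04,0,0,0,-0.029],[-0.33,-0.04,0,0,0,-0.029],[-0.33,-0.04,0,0,0,-0.029],[-0.33,-0.04,0,0,0,-0.029]]'
python3 -m handwheel '[[-0.33,-0.03,0,0,0,-0.029],[-0.33,-0.03,0,0,0,-0.029],[-0.33,-0.03,0,0,0,-0.029],[-0.33,-0.03,0,0,0,-0.029],[-0.33,-0.03,0,0,0,-0.029]]'
python3 -c 'from h import *;chk()'
```

```text
t: 6.8
position: [0.5622, -0.1515, 0.0644]
ee_rot: [-0.418, -3.11, 0.003]
ft_force: [-6.1, -1.1, 0.6]
gripper_width: -0.003
grip_force: 2.7
t: 7.42
position: [0.5783, -0.1566, 0.0644]
ee_rot: [-0.192, -3.132, 0.002]
ft_force: [-5.7, -0.9, 0.3]
gripper_width: -0.001
grip_force: 2.6
t: 8.05
position: [0.5948, -0.1592, 0.0644]
ee_rot: [0.036, -3.138, 0.002]
ft_force: [-4.9, -1.1, -0.4]
gripper_width: -0.001
grip_force: 2.6
t 8.05 pos [ 0.5948 -0.1592  0.0644] F [-4.9 -1.1 -0.4] Fpush 4.9 r 0.1101 az -87.3 heading 1.3 tangent 2.7
```

```bash
python3 -m handwheel '[[-0.33,-0.03,0,0,0,-0.032],[-0.33,-0.03,0,0,0,-0.032],[-0.33,-0.03,0,0,0,-0.032],[-0.3,-0.03,0,0,0,-0.03],[-0.3,-0.03,0,0,0,-0.03]]'
python3 -m handwheel '[[-0.2,-0.02,0,0,0,-0.018],[-0.2,-0.02,0,0,0,-0.018],[-0.2,-0.02,0,0,0,-0.018],[-0.2,-0.02,0,0,0,-0.018]]'
python3 -c 'from h import *;chk()'
```

```text
t: 8.68
position: [0.611, -0.1595, 0.0645]
ee_rot: [0.28, -3.126, 0.002]
ft_force: [-4.7, -1.6, -0.7]
gripper_width: -0.002
grip_force: 2.5
t: 9.18
position: [0.6199, -0.1581, 0.0648]
ee_rot: [0.394, -3.116, 0.002]
ft_force: [-3.1, -3.1, -3.1]
gripper_width: 0.0
grip_force: 2.2
t 9.18 pos [ 0.6199 -0.1581  0.0648] F [-3.1 -3.1 -3.1] Fpush 3.8 r 0.1093 az -74.1 heading 14.4 tangent 15.9
```

```bash
for i in 1; do python3 -m handwheel '[[-0.15,-0.02,0,0,0,-0.014],[-0.15,-0.02,0,0,0,-0.014]]'; python3 -c 'from h import *;chk()'
python3 -m handwheel '[[-0.15,-0.02,0,0,0,-0.014],[-0.1,-0.01,0,0,0,-0.009]]'; python3 -c 'from h import *;chk()'; done
```

```text
t: 9.43
position: [0.6218, -0.1577, 0.065]
ee_rot: [0.437, -3.108, 0.001]
ft_force: [-7.7, -4.7, 0.2]
gripper_width: 0.002
grip_force: 4.0
t 9.43 pos [ 0.6218 -0.1577  0.065 ] F [-7.7 -4.7  0.2] Fpush 8.7 r 0.1091 az -73.1 heading 16.0 tangent 16.9
t: 9.68
position: [0.624, -0.1573, 0.065]
ee_rot: [0.472, -3.102, 0.0]
ft_force: [-6.8, -3.6, 0.2]
gripper_width: 0.003
grip_force: 4.0
t 9.68 pos [ 0.624  -0.1573  0.065 ] F [-6.8 -3.6  0.2] Fpush 7.6 r 0.109 az -71.9 heading 17.3 tangent 18.1
```

```bash
for k in 1; do python3 -m handwheel '[[-0.12,0,0,0,0,0],[-0.12,0,0,0,0,0]]'; python3 -c 'from h import *;chk()'
python3 -m handwheel '[[-0.1,0,0,0,0,0],[-0.1,0,0,0,0,0]]'; python3 -c 'from h import *;chk()'; done
```

```text
t: 9.93
position: [0.6263, -0.1566, 0.065]
ee_rot: [0.471, -3.102, 0.0]
ft_force: [-7.3, -4.1, -0.2]
gripper_width: -0.002
grip_force: 4.0
t 9.93 pos [ 0.6263 -0.1566  0.065 ] F [-7.3 -4.1 -0.2] Fpush 8.2 r 0.1091 az -70.7 heading 17.3 tangent 19.3
t: 10.18
position: [0.6282, -0.156, 0.065]
ee_rot: [0.471, -3.102, 0.0]
ft_force: [-6.6, -4.0, -0.9]
gripper_width: -0.003
grip_force: 4.0
t 10.18 pos [ 0.6282 -0.156   0.065 ] F [-6.6 -4.  -0.9] Fpush 7.5 r 0.1091 az -69.7 heading 17.3 tangent 20.3
```

```bash
for k in 1; do python3 -m handwheel '[[-0.05,0,0,0,0,0],[-0.05,0,0,0,0,0]]'; python3 -c 'from h import *;chk()'
python3 -m handwheel '[[-0.04,0,0,0,0,0],[-0.04,0,0,0,0,0]]'; python3 -c 'from h import *;chk()'; done
```

```text
t: 10.42
position: [0.6292, -0.1557, 0.065]
ee_rot: [0.471, -3.102, 0.0]
ft_force: [-7.3, -3.9, -0.1]
gripper_width: 0.006
grip_force: 4.0
t 10.43 pos [ 0.6292 -0.1557  0.065 ] F [-7.3 -3.9 -0.1] Fpush 8.1 r 0.1092 az -69.1 heading 17.3 tangent 20.9
t: 10.68
position: [0.6299, -0.1554, 0.065]
ee_rot: [0.471, -3.102, 0.0]
ft_force: [-7.4, -4.0, 0.1]
gripper_width: 0.0
grip_force: 4.0
t 10.68 pos [ 0.6299 -0.1554  0.065 ] F [-7.4 -4.   0.1] Fpush 8.2 r 0.1093 az -68.7 heading 17.3 tangent 21.3
```

```bash
for k in 1; do python3 -m handwheel '[[-0.04,0,0,0,0,0]]'|sed -n '2p;4p';python3 -m handwheel '[[-0.04,0,0,0,0,0]]'|sed -n '2p;4p';  python3 -m handwheel '[[-0.03,0,0,0,0,0]]'|sed -n '2p;4p'; python3 -c 'from h import *;chk()'; done
```

```text
position: [0.6303, -0.1553, 0.065]
ft_force: [-7.6, -4.6, -0.6]
position: [0.6307, -0.1552, 0.065]
ft_force: [-6.4, -3.7, -0.5]
position: [0.631, -0.1551, 0.065]
ft_force: [-6.9, -3.5, 0.1]
t 11.05 pos [ 0.631  -0.1551  0.065 ] F [-6.9 -3.5  0.1] Fpush 7.6 r 0.1093 az -68.1 heading 17.3 tangent 21.9
```

```bash
for k in 1; do python3 -m handwheel '[[-0.04,0,0,0,0,0]]'|sed -n '2p;4p';python3 -m handwheel '[[-0.04,0,0,0,0,0]]'|sed -n '2p;4p';  python3 -m handwheel '[[-0.04,0,0,0,0,0]]'|sed -n '2p;4p'; python3 -c 'from h import *;chk()'; done
```

```text
position: [0.6311, -0.1551, 0.065]
ft_force: [-8.2, -4.6, 1.2]
position: [0.6311, -0.1551, 0.065]
ft_force: [-9.2, -3.9, 1.3]
position: [0.6312, -0.155, 0.065]
ft_force: [-9.7, -3.8, 2.1]
t 11.43 pos [ 0.6312 -0.155   0.065 ] F [-9.7 -3.8  2.1] Fpush 10.4 r 0.1094 az -68.0 heading 17.3 tangent 22.0
```

```bash
for k in 1; do python3 -m handwheel '[[-0.06,0,0,0,0,0]]'|sed -n '2p;4p';python3 -m handwheel '[[-0.06,0,0,0,0,0]]'|sed -n '2p;4p';  python3 -m handwheel '[[0,0,0,0,0,0]]'|sed -n '2p;4p'; python3 -c 'from h import *;chk()'; done
```

```text
position: [0.6312, -0.155, 0.065]
ft_force: [-12.4, -3.6, 3.8]
position: [0.6312, -0.155, 0.065]
ft_force: [-12.9, -3.8, 5.1]
position: [0.6312, -0.155, 0.065]
ft_force: [-12.1, -3.2, 3.5]
t 11.8 pos [ 0.6312 -0.155   0.065 ] F [-12.1  -3.2   3.5] Fpush 12.5 r 0.1094 az -68.0 heading 17.2 tangent 22.0
```

```bash
for k in 1; do python3 -m handwheel '[[-0.06,0,0,0,0,0]]'|sed -n '4p';python3 -m handwheel '[[-0.05,0,0,0,0,0]]'|sed -n '4p';  python3 -m handwheel '[[0,0,0,0,0,0],[0,0,0,0,0,0]]'|sed -n '2p;4p';python3 -m handwheel '[[0,0,0,0,0,0],[0,0,0,0,0,0],[0,0,0,0,0,0]]'|sed -n '2p;4p'; python3 -c 'from h import *;chk()'; done
```

```text
ft_force: [-14.2, -4.0, 6.4]
ft_force: [-14.6, -4.6, 6.6]
position: [0.6313, -0.155, 0.065]
ft_force: [-14.7, -3.4, 7.0]
position: [0.6313, -0.155, 0.065]
ft_force: [-15.1, -3.8, 5.4]
t 12.68 pos [ 0.6313 -0.155   0.065 ] F [-15.1  -3.8   5.4] Fpush 15.5 r 0.1094 az -68.0 heading 17.2 tangent 22.0
```

```bash
python3 -m handwheel '[[0.4,0,0,0,0,0],[0.8,0,0,0,0,0],[1.5,0,0,0,0,0],[0,0,-4,0,0,0],[0,0,-5,0,0,0]]'
python3 -m handwheel '[[0,0,-5,0,0,0.17],[0,0,-4,0,0,0.17],[0,0,0,0,0,0]]'
python3 -c 'from h import *;goto(np.array([.612,-.035,.25]),-.04)'
```

```text
t: 13.3
position: [0.6096, -0.1604, 0.1557]
ee_rot: [0.473, -3.105, -0.002]
ft_force: [0.2, 0.8, -0.1]
gripper_width: 0.003
grip_force: 0.0
t: 13.68
position: [0.6124, -0.1611, 0.25]
ee_rot: [0.059, 3.131, -0.002]
ft_force: [0.6, -0.1, -0.9]
gripper_width: -0.001
grip_force: 0.0
t 13.68 pos [ 0.6124 -0.1611  0.25  ] F [ 0.6 -0.1 -0.9] heading -0.037
shift cm (tool now) [ 5.20e-01  1.26e+01 -1.00e-02] turn [-0.001  0.01   0.003] shift in goal axes [ 0.55 12.6   0.  ]
```

```bash
python3 -m handwheel '[[0.4,4.2,0,0,0,0],[0,4.2,0,0,0,0],[0,4.2,0,0,0,0],[0,0,0,0,0,0],[0,0,0,0,0,0]]'
python3 - <<'E'
from h import *
goto(np.array([.528,-.034,.16]),-.04)
im,p,T=cam('wrist');cv2.imwrite('pics/w3.png',im[:,:,::-1]);cv2.imwrite('pics/t3.png',robot.camera('top')[:,:,::-1]);np.savez('w3.npz',T=T)
print(proj(p,T,[[.528,-.034,.12]]))
cv2.imwrite('pics/w3c.png',cv2.resize(im[30:230,200:460,::-1],None,fx=3,fy=3,interpolation=2))
E
```

```text
t: 14.3
position: [0.6106, -0.0353, 0.2446]
ee_rot: [-0.058, -3.14, 0.001]
ft_force: [-0.9, -1.0, -0.4]
gripper_width: 0.005
grip_force: 0.0
t 14.3 pos [ 0.6106 -0.0353  0.2446] F [-0.9 -1.  -0.4] heading -0.037
shift cm (tool now) [ 8.25 -0.18  8.47] turn [-0.    -0.001  0.003] shift in goal axes [ 8.25 -0.2   8.46]
[[318.22846006 100.34545381]]
```

View pics/w3.png

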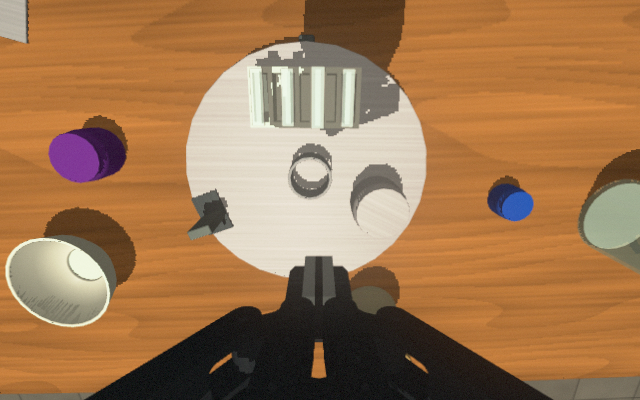

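View pics/w3c.png

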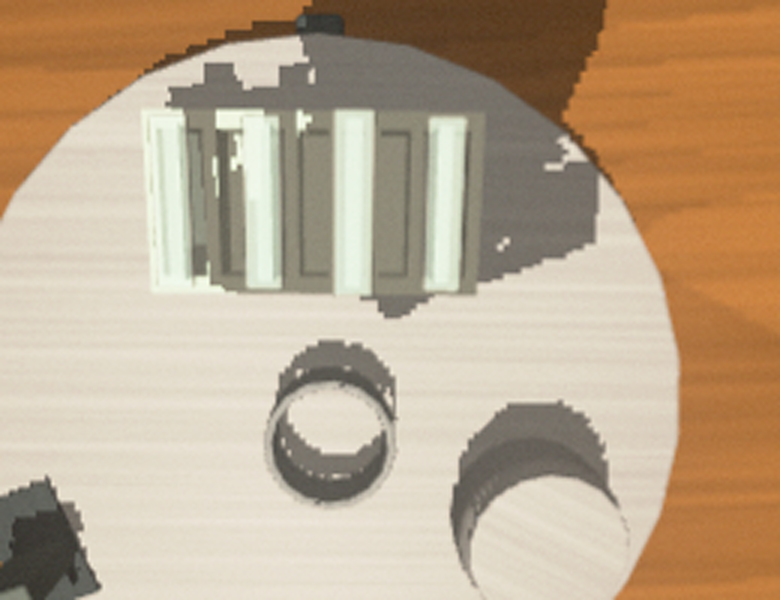

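The wrist picture shows the raised divider as the third flange (the largest), centre at pixel (317.7,97.2). The deck is at its stop, and the tin (380,212) and cutter (310,175) are upright.

```bash
python3 - <<'E'
from h import *
p=robot.camera_params('wrist');T=np.load('w3.npz')['T']
for z in(.116,.120,.124):print(ray(p,T,(317.7,97.2),z).round(4))
print(ray(p,T,[(200+172/3,97),(200+263/3,97),(200+446/3,97.6)],.106).round(4))
X=ray(p,T,(317.7,97.2),.12)[0];X[2]=.16;goto(X,-.04)
E
```

```text
[[ 0.5257 -0.0343  0.116 ]]
[[ 0.5257 -0.0343  0.12  ]]
[[ 0.5258 -0.0343  0.124 ]]
[[ 0.5237 -0.082   0.106 ]
 [ 0.5247 -0.0581  0.106 ]
 [ 0.5269 -0.0099  0.106 ]]
t 14.4 pos [ 0.6107 -0.0365  0.2449] F [-0.6 -0.5  0. ] heading -0.04
shift cm (tool now) [ 8.5  -0.12  8.5 ] turn [-0.001 -0.     0.   ] shift in goal axes [ 8.5  -0.13  8.49]
```

```bash
python3 -m handwheel '[[4.25,-0.1,3,0,0,0],[4.25,0,3,0,0,0],[0,0,2.4,0,0,0],[0,0,0,0,0,0],[0,0,0,0,0,0]]'
python3 -c 'from h import *;goto(np.array([.526,-.0343,.14]),-.04)'
```

```text
t: 15.02
position: [0.5272, -0.0334, 0.1622]
ee_rot: [0.061, 3.139, -0.0]
ft_force: [-0.3, -0.9, 0.4]
gripper_width: -0.003
grip_force: 0.0
t 15.03 pos [ 0.5272 -0.0334  0.1622] F [-0.3 -0.9  0.4] heading -0.039
shift cm (tool now) [ 0.12 -0.1   2.22] turn [-0.     0.002  0.001] shift in goal axes [ 0.12 -0.1   2.22]
```

```bash
for k in 1; do python3 -m handwheel '[[0.1,-0.1,0.7,0,0,0],[0,0,0.7,0,0,0],[0,0,0.2,0,0,0]]'|sed -n '2p;4p'
python3 -m handwheel '[[0,0,0.2,0,0,0],[0,0,0.2,0,0,0]]'|sed -n '2p;4p'
python3 -m handwheel '[[0,0,0.2,0,0,0],[0,0,0.2,0,0,0]]'|sed -n '2p;4p'
python3 -m handwheel '[[0,0,0.15,0,0,0],[0,0,0.15,0,0,0]]'|sed -n '2p;4p';done
```

```text
position: [0.5248, -0.0336, 0.1447]
ft_force: [0.3, 0.1, 0.3]
position: [0.5251, -0.0335, 0.1412]
ft_force: [0.9, 0.3, 0.5]
position: [0.5251, -0.0335, 0.1378]
ft_force: [-1.3, -0.6, 5.8]
position: [0.5251, -0.0335, 0.1349]
ft_force: [-1.0, 0.8, 5.1]
```

```bash
for k in 1; do python3 -m handwheel '[[0,0,0.12,0,0,0],[0,0,0.12,0,0,0],[0,0,0.12,0,0,0]]'|sed -n '2p;4p'
python3 -m handwheel '[[0,0,0.12,0,0,0],[0,0,0.12,0,0,0],[0,0,0.1,0,0,0]]'|sed -n '2p;4p'
python3 -m handwheel '[[0,0,0.08,0,0,0],[0,0,0.08,0,0,0]]'|sed -n '2p;4p'
python3 -m handwheel '[[0,0,0.07,0,0,0]]'|sed -n '2p;4p';done
```

```text
position: [0.5251, -0.0335, 0.1313]
ft_force: [-1.6, 0.0, 4.9]
position: [0.5252, -0.0335, 0.1279]
ft_force: [-1.3, 0.1, 5.5]
position: [0.5251, -0.0335, 0.1263]
ft_force: [-1.5, 0.4, 4.5]
position: [0.5251, -0.0335, 0.1256]
ft_force: [-1.6, -1.2, 5.1]
```

```bash
for k in 1; do python3 -m handwheel '[[0,0,0.06,0,0,0]]'|sed -n '2p;4p'
python3 -m handwheel '[[0,0,0.06,0,0,0]]'|sed -n '2p;4p'
python3 -m handwheel '[[0,0,0.05,0,0,0]]'|sed -n '2p;4p'
python3 -m handwheel '[[0,0,0.04,0,0,0]]'|sed -n '2p;4p'
python3 -m handwheel '[[0,0,0.04,0,0,0]]'|sed -n '2p;4p';done
```

```text
position: [0.5251, -0.0335, 0.125]
ft_force: [-2.4, -0.0, 4.5]
position: [0.5251, -0.0335, 0.1244]
ft_force: [-1.7, 0.1, 5.5]
position: [0.5251, -0.0336, 0.1239]
ft_force: [-1.6, 0.3, 6.0]
position: [0.5251, -0.0335, 0.1235]
ft_force: [-3.0, -0.4, 4.4]
position: [0.5251, -0.0336, 0.1231]
ft_force: [-1.6, -0.0, 5.5]
```

```bash
for k in 1; do python3 -m handwheel '[[0,0,0.04,0,0,0]]'|sed -n '2p;4p'
python3 -m handwheel '[[0,0,0.04,0,0,0]]'|sed -n '2p;4p'
python3 -m handwheel '[[0,0,0.04,0,0,0]]'|sed -n '2p;4p'
python3 -m handwheel '[[0,0,0.04,0,0,0]]'|sed -n '2p;4p';done
```

```text
position: [0.5252, -0.0335, 0.123]
ft_force: [-2.4, 0.0, 9.3]
position: [0.5252, -0.0335, 0.123]
ft_force: [-4.5, 0.2, 13.2]
position: [0.5252, -0.0335, 0.123]
ft_force: [-5.5, 0.6, 15.3]
position: [0.5252, -0.0336, 0.1229]
ft_force: [-6.5, -0.7, 18.6]
```

```bash
for k in 1; do python3 -m handwheel '[[0,0,-0.03,0,0,0]]'|sed -n '2p;4p'
python3 -m handwheel '[[0,0,0,0,0,0],[0,0,0,0,0,0]]'|sed -n '2p;4p'
python3 -m handwheel '[[0,0,0,0,0,0],[0,0,0,0,0,0],[0,0,0,0,0,0]]'|sed -n '2p;4p';done
```

```text
position: [0.5252, -0.0335, 0.123]
ft_force: [-4.1, -0.0, 12.5]
position: [0.5252, -0.0335, 0.1229]
ft_force: [-4.9, 0.5, 14.3]
position: [0.5252, -0.0335, 0.1229]
ft_force: [-4.1, 0.2, 14.6]
```

```bash
for k in 1; do python3 -m handwheel '[[0,0,0.01,0,0,0],[0,0,0,0,0,0]]'|sed -n '2p;4p'
python3 -m handwheel '[[0,0,0,0,0,0],[0,0,0,0,0,0],[0,0,0,0,0,0]]'|sed -n '2p;4p'
python3 -m handwheel '[[0,0,-0.3,0,0,0],[0,0,-0.6,0,0,0],[0,0,-2,0,0,0],[0,0,-4,0,0,0],[0,0,-5,0,0,0]]'
python3 -m handwheel '[[-4,0,0,0,0,0],[-4,0,0,0,0,0],[0,0,0,0,0,0],[0,0,0,0,0,0]]';done
python3 - <<'E'
from h import *
im,p,T=cam('wrist')
cv2.imwrite('pics/w4.png',cv2.resize(im[20:260,160:460,::-1],None,fx=2.5,fy=2.5,interpolation=2))
E
```

```text
position: [0.5251, -0.0336, 0.1229]
ft_force: [-5.1, -0.5, 14.6]
position: [0.5252, -0.0335, 0.1229]
ft_force: [-4.2, 0.4, 14.0]
t: 20.4
position: [0.5243, -0.0335, 0.2405]
ee_rot: [-0.059, -3.139, 0.0]
ft_force: [0.6, 0.5, 1.0]
gripper_width: -0.002
grip_force: 0.0
t: 20.9
position: [0.6041, -0.0367, 0.2395]
ee_rot: [-0.059, -3.139, 0.0]
ft_force: [-0.6, -0.4, 0.8]
gripper_width: 0.006
grip_force: 0.0
```

View pics/w4.png

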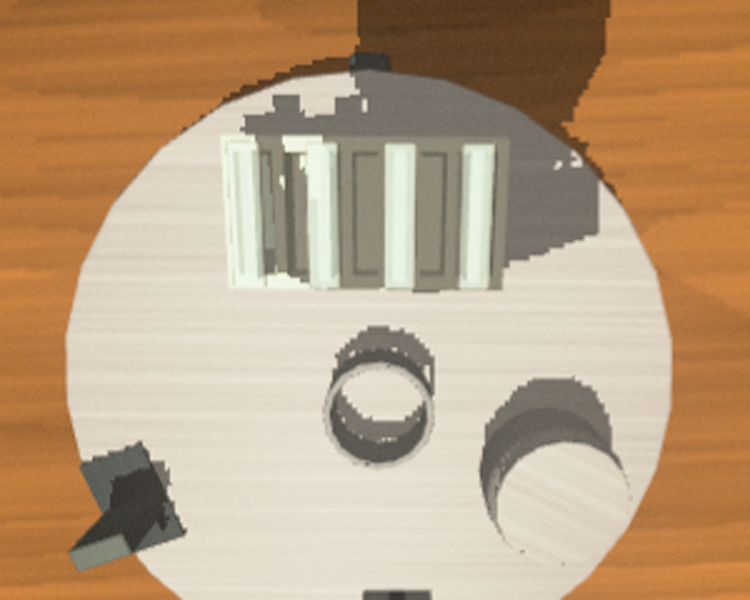

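The picture shows the third flange (400,215) now the same size as the others, so it is flush. The rack is aligned with the front block (370,62), the tin (560,500) and cutter (380,412) are upright, and the gripper is clear.

```bash
python3 -c 'from plant import robot;print(robot.hand_in())'
```

```text
the job is handed in; nothing more can be done
None
```

The job is handed in (no verdict came back): by the force readings and the last picture, the deck is at its stop, the tab is home and was leant on at about 16 N, the divider is flush and was leant on at about 15 N, the tin and cutter are still standing, and the arm is clear.

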